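# Wedge up the board plate and hold it

### The arm

A 6-joint arm with a two-finger parallel gripper is mounted at the origin on the work surface. World frame = base frame: x ahead of the robot, y to its left, z up, the work surface at z = 0. Lengths are in m, angles in rad, forces in N, time in s.
With the tool pointing down it reaches from about 0.25 to 0.725 m from the base axis. Payload 9.7 kg.
Tool frame: the origin (TCP) lies between the finger pads; the fingertips stand ctrl.tcp_to_tips ahead of it and the grasp point (between the pads) lies 3 mm ahead of it (ctrl.tcp_to_tips is the distance from the TCP to the fingertips, in m); z points along the fingers, y is the line along which they close (so a half turn about z gives the same grasp; the last joint's range is limited). The gripper opens to 85 mm and grips with 20 to 120 N. Pads are 22 mm wide; open, the fingers measure 114 mm over their backs; the gripper's body (76 mm by 85 mm) begins 54 mm behind the grasp point. The pads swing forward as they close: fully open they stand 13 mm farther back than shut.
Start: joints at [-1.349, 0.087, 0.176, 1.66, 0, 1.571], TCP at [0.121, -0.537, 0.253] pointing down, gripper open.
Joint ranges: [-3.13, 3.13], [-0.85, 1.81], [-1.15, 1.24], [-2.2, 2.28], [-1.44, 1.52], [-3.14, 3.14]. Speed limits (rad/s): [2.22, 2.22, 2.57, 3.14, 3.14, 3.14].

### API

Orientations are given as a rotation vector (axis times angle).
In Python, from rig import ctrl gives the robot as it stands.
- The arm moves only by the shell command python3 -m pendant 'ROWS'. ROWS is JSON, a list of rows, each a list of 5 numbers: the shift along the tool's x, y, z in cm, then the turn about the tool's z in units of 6 degrees (1.0 is 6 degrees), then the finger opening in cm, from 0 to 8.54. A call has 1 to 8 rows; each row shifts and turns the commanded pose from where the row before left it, along the tool's axes as they then stand; what a row does not reach is not made up. A row lasts 1/12 s, in which the tool goes at most 41.7 mm and 7.16 degrees, less where a joint would pass 70% of its speed; a pose out of reach is approached as far as the arm can. A call with a gripper value outside its range is refused whole. The fingers move at their own pace and stop on an object; the grip force is fixed at half the most. Time passes only in rows, so rows that do not move let the fingers close. It gives the time, the measured TCP pose, the force, the opening and the grip force at its end, in the units of the state.
- ctrl.observe(): the state, without advancing time (a new reading comes with each control period).
- ctrl.camera(name): name is "side" or "top"; returns (picture, depth): 400x640x3 uint8, blue, green, red; 400x640 float32, m along the optical axis (not along the pixel's ray), 0 where there is no reading.
- ctrl.camera_params(name): a dict with "intrinsics" (3x3 intrinsics, pixels), "origin" and "attitude" of the camera in the world. Camera axes: x right, y up, looking along -z (the intrinsics and any distortion apply to the point x, -y, -z); pixel columns grow to the right and rows downward; lengths in m; the calibration is good to about 2 mm. A picture is of the moment at which its call begins. camera_params takes no time and is no camera call.
- ctrl.job_done(): hands the job in; it is judged then, once.
The state is a dict: "clock": time; "joint_pos": joint angles; "dq": joint speeds; "effort": joint torques, N m; "tool_pos": TCP position; "eef_rot": TCP orientation; "ft_force": force on the tool from outside, world axes, zero at the start; "torque": the same for the moment, N m; "width": opening from 0.0 (shut) to 1.0 (fully open); "finger_force": force on a finger pad.
Only numpy, scipy, OpenCV 4.12 (cv2) and the standard library are available. Lean on these libraries where they do the work, as an engineer would, in place of code of your own. Each camera call takes 0.05 s, during which the arm holds its last target. There are 200 camera calls.

### The job

In the board-assembly fixture on the bench, an aluminium plate with a circuit board rests on two low rails and can only slide straight up its guide columns. Grip the orange wedge by its tall block, set it flat on the bench in front of the fixture and push it, thin end first, under the middle of the plate's front edge until the plate just lifts clear of the rails, by about 3 mm, so that its red pointer stands in the green band; never jack it up far beyond the band. Touch the plate with nothing but the wedge, leave everything else on the bench where it is, and finish still gripping the wedge there, with the plate resting on it.

Things in the scene. Friction and masses are not known exactly. Their poses are not given: they have to be found in the camera images.
- wedge: orange plastic wedge, 140 mm long, 30 wide, about 110 g, loose. Origin: middle of its length and width, on its flat underside; z up, +x to the thin end. The ramp runs from x = +70 mm (thin end, 3 mm thick) back to x = -20 mm (25.5 mm thick), rising 1 in 4; from x = -20 to -70 mm is a grip block 50 mm long, 30 wide, 45 high.
- wedge_nose (a point): point on the wedge's underside at the middle of its thin end (wedge x = +70 mm)
- wedge_grip (a point): point in the middle of the wedge's grip block, 30 mm above its underside (wedge x = -45 mm); grip it here from above, fingers on the two sides 30 mm apart
- fixture: dark steel fixture bolted to the bench. Origin: on the bench under the middle of the plate; front is -x, z up. Two rails 12 mm high, 40 mm wide, at y = +-75 mm from x = -60 to +80 mm; the 110 mm channel between them is open in front, closed by a bar at x = +60 mm. Two 12 mm guide columns at x = +30, y = +-80 mm rise to 82 mm.
- scale_mark (a point): middle of the green band on the small scale block at the fixture's rear left corner (fixture x = +70, y = +113 mm, 19.5 mm above the bench); white below, green from 17 to 22 mm above the bench, red above to 40 mm
- front_edge (a point): fixed point at the middle of the lower front edge of the plate when the plate is down: fixture x = -75 mm, y = 0, 12 mm above the bench. The wedge goes in here, along fixture +x; its ramp meets the edge when the thin end is 36 mm past this point, and the plate then rises 1 mm for every 4 mm of push.
- plate: bare aluminium plate 150 (x) by 190 (y) by 8 mm with a green circuit board and brass bushings (tops at most 22 mm above its underside), 0.4 to 0.8 kg. It only slides up and down and sinks by its weight. Origin: middle of its underside, 12 mm above the bench when down; axes as the fixture. A red pointer at its rear left corner, 4 mm above its underside, is at 16 mm when down.
- breadboard: white breadboard with a few components, 140 x 54 x 21 mm, loose; to be left alone. Origin under its centre.
- screwdriver: screwdriver with red handle, lying, loose; to be left alone
- solder_spool: blue spool, 60 mm across, 40 mm high, loose; to be left alone. Origin under its centre.
- flux_jar: small jar with blue cap, 44 mm across, 45 mm high, loose; to be left alone. Origin under its centre.
- adapter: black mains adapter, 75 x 45 x 30 mm with two pins, loose; to be left alone. Origin under its centre.
- spacer: aluminium spacer block, 45 x 30 x 16 mm, loose; to be left alone. Origin under its centre.
Mind the look-alikes: they are no part of the job. What is meant by the wedge is not blue, pink or turquoise, and is the larger of those in its own colour.

How it is judged:
By the outcome, as a careful person would: the job done as asked, in the order asked, and still so for the second after the job is handed in, while the arm keeps its last pose, push and grip.
It also fails if it takes over 45 s, if anything falls off the work surface, if the arm or the gripper's body presses on something with over 40 N, if the wrist force passes 120 N, or if a joint passes its speed limit or range.

## Working session

There is one attempt and no reset: what is moved stays moved. The work goes in short steps, Python scripts to look and compute and a shell command to move; the robot and the scene stay as the last step left them, time stands still between calls to the robot, and variables do not carry over. Pictures are saved under pics/ and viewed, at most 10 in all, crops included, and the job is handed in when it is done.

```bash
mkdir -p pics; cat > h.py <<'E'
import numpy as np, cv2
from rig import ctrl
from scipy.spatial.transform import Rotation as R
def cam(n):
    im,d=ctrl.camera(n); p=ctrl.camera_params(n); return im,d,p
def rot(p):
    a=np.array(p["attitude"],float)
    return a if a.shape==(3,3) else (R.from_rotvec(a).as_matrix() if a.size==3 else R.from_quat(a).as_matrix())
def cloud(d,p):
    K=np.array(p["intrinsics"]); v,u=np.mgrid[:d.shape[0],:d.shape[1]]
    c=np.stack([(u-K[0,2])/K[0,0]*d,-(v-K[1,2])/K[1,1]*d,-d],-1)
    return c@rot(p).T+np.array(p["origin"])
E
python3 - <<'E'
from h import *
for n in ("top","side"):
    im,d,p=cam(n); cv2.imwrite(f"pics/{n}0.png",im); np.savez(f"{n}0.npz",im=im,d=d); print(n,p)
    w=cloud(d,p)
    for v,u in [(200,320),(300,200),(100,450)]: print(u,v,w[v,u].round(3))
print(ctrl.observe(), ctrl.tcp_to_tips)
E
```

```text
top {'intrinsics': array([[395.91505615,   0.        , 322.82014816],
       [  0.        , 395.91505615, 193.867304  ],
       [  0.        ,   0.        ,   1.        ]]), 'origin': array([0.33575344, 0.02649333, 1.08498496]), 'attitude': array([ 0.16421867, -0.164519  , -1.55413397])}
320 200 [ 0.549  0.035 -0.001]
200 300 [ 0.276  0.35  -0.001]
450 100 [ 0.855 -0.346 -0.002]
side {'intrinsics': array([[450.28728082,   0.        , 309.77367526],
       [  0.        , 450.28728082, 202.10238836],
       [  0.        ,   0.        ,   1.        ]]), 'origin': array([0.37757542, 1.03809097, 1.19445215]), 'attitude': array([ 0.09349509, -1.08769206, -2.83464673])}
320 200 [ 0.495 -0.046 -0.003]
200 300 [ 0.811  0.397 -0.001]
450 100 [0.152 0.05  0.515]
{'clock': 0.1, 'joint_pos': array([-1.34898753e+00,  8.74150715e-02,  1.75202812e-01,  1.65980433e+00,
        9.57905897e-06,  1.57081537e+00]), 'dq': array([-0.0010262 ,  0.00067631,  0.00117462, -0.00108066,  0.00108646,
       -0.00051115]), 'effort': array([ 2.97608694e-04, -5.21559048e+01,  4.65653872e+01,  1.58520212e-02,
        3.33571234e-05, -5.57029537e-06]), 'tool_pos': array([ 0.12095902, -0.53634597,  0.25264304]), 'eef_rot': array([-3.12108893e+00, -3.47538567e-01,  1.97131224e-04]), 'ft_force': array([ 0.32795008,  0.4543372 , -0.44920487]), 'torque': array([-0.00081716, -0.05278152,  0.00127751]), 'finger_force': 0.0, 'width': 1.0028888911491523} 0.022
```

View pics/top0.png

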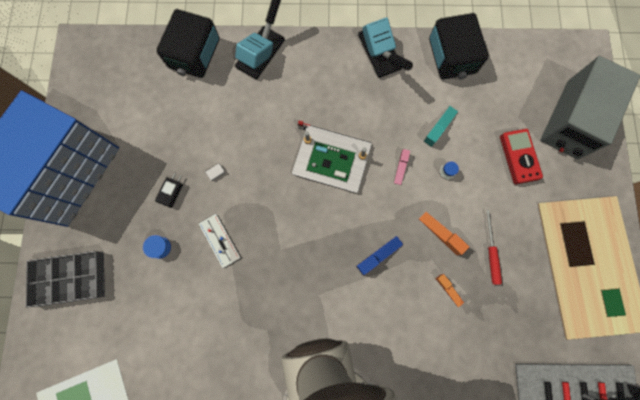

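View pics/side0.png

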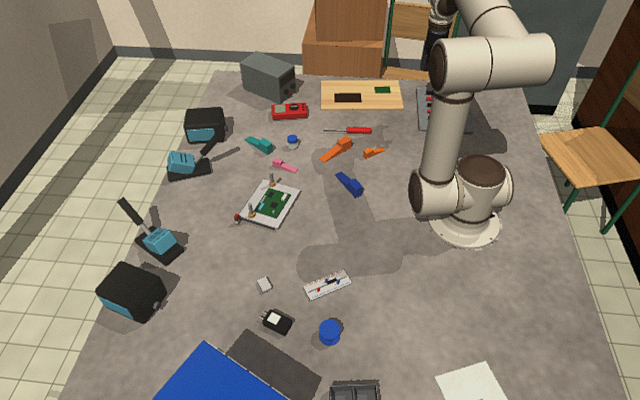

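The top view has two orange wedges: the large one at about (443,234) and a small one at (451,290). The one meant is the large one, being the larger of its own colour. The blue, pink and turquoise wedges are decoys. The plate is at (333,160), with its red pointer at the far left (300,124). Next I measure both and confirm the wedge in a crop.

```bash
cat > m.py <<'E'
from h import *
def orange(im):
    h=cv2.cvtColor(im,cv2.COLOR_BGR2HSV); return cv2.inRange(h,(5,150,90),(18,255,255))
def top_obj(n,mask,w,lo,hi,x0,x1,y0,y1):
    z=w[...,2]; return (mask>0)&(z>lo)&(z<hi)&(w[...,0]>x0)&(w[...,0]<x1)&(w[...,1]>y0)&(w[...,1]<y1)
E
python3 - <<'E'
from m import *
for n in ("top","side"):
    f=np.load(f"{n}0.npz"); im,d=f["im"],f["d"]; w=cloud(d,ctrl.camera_params(n))
    nn,lab,st,c=cv2.connectedComponentsWithStats(orange(im))
    for i in range(1,nn):
        if st[i,4]<60: continue
        P=w[lab==i]; r=cv2.minAreaRect((P[:,:2]*1000).astype(np.float32))
        print(n,c[i].round(),st[i,4],[np.round(x,1) for x in r],"z",P[:,2].min().round(3),P[:,2].max().round(3))
        B=P[P[:,2]>.038]
        if len(B)>20: print("  block top",cv2.minAreaRect((B[:,:2]*1000).astype(np.float32)),B.mean(0).round(4),len(B))
    h=cv2.cvtColor(im,cv2.COLOR_BGR2HSV); z=w[...,2]
    m=(z>.012)&(z<.05)&(abs(w[...,0]-.64)<.13)&(abs(w[...,1]-.01)<.12)
    mm=m&(h[...,1]<60)&(h[...,2]>120)&(z<.024)   # plate surface
    mm=cv2.morphologyEx(mm.astype(np.uint8),cv2.MORPH_OPEN,np.ones((3,3)))>0
    P=w[mm]; print(n,"plate",cv2.minAreaRect((P[:,:2]*1000).astype(np.float32)),cv2.boxPoints(cv2.minAreaRect((P[:,:2]*1000).astype(np.float32))).round(),"z",np.median(P[:,2]),len(P))
    red=cv2.inRange(h,(0,150,80),(4,255,255))|cv2.inRange(h,(172,150,80),(180,255,255))
    q=(red>0)&(abs(w[...,0]-.7)<.1)&(abs(w[...,1]-.1)<.1); print("red",w[q].mean(0).round(3),q.sum())
im=np.load("top0.npz")["im"]
a=cv2.resize(im[195:315,380:520],None,fx=5,fy=5,interpolation=cv2.INTER_CUBIC)[:, :]
b=cv2.resize(im[110:205,280:385],None,fx=5,fy=5,interpolation=cv2.INTER_CUBIC)
cv2.imwrite("pics/wedge.png",a)
cv2.imwrite("pics/plate.png",b)
E
```

```text
top [445. 235.] 639 [array([ 433.7, -162.1]), array([125.3, 406.1]), np.float64(10.3)] z -0.005 1.085
  block top ((396.8699951171875, -158.69012451171875), (52.28423309326172, 386.49566650390625), 10.560493469238281) [ 0.4266 -0.3195  0.0629] 225
top [449. 289.] 259 [array([ 335.2, -164.2]), array([375.3,  68.1]), np.float64(79.5)] z -0.001 1.085
top plate ((668.4395751953125, 4.747962951660156), (189.92669677734375, 154.53956604003906), 74.06055450439453) [[ 568.  -65.]
 [ 717. -108.]
 [ 769.   75.]
 [ 620.  117.]] z 0.019292204004567548 1959
red [0.762 0.093 0.038] 11
side [369.  28.] 591 [array([ 427.1, -361.3]), array([2792. ,  218.6]), np.float64(87.5)] z -0.419 1.194
  block top ((416.1478271484375, -175.9385986328125), (2423.022216796875, 174.3071746826172), 87.70514678955078) [ 0.3451 -1.3297  0.0895] 187
side [356.  55.] 90 [array([  429.3, -1284.9]), array([ 30.4, 119.3]), np.float64(88.4)] z -0.218 -0.082
side [358.  73.] 83 [array([  422.8, -1282.8]), array([ 38.8, 192.8]), np.float64(89.4)] z -0.281 -0.205
side [337. 149.] 335 [array([449., 317.]), array([ 114.6, 1444.7]), np.float64(1.1)] z -0.005 1.194
  block top ((417.2001647949219, 340.7819519042969), (50.52971267700195, 1395.9537353515625), 1.1793041229248047) [ 0.4291 -0.2921  0.0724] 81
side [372. 152.] 131 [array([ 318.4, -321. ]), array([101.4,  52.8]), np.float64(39.9)] z -0.005 0.035
side plate ((669.5969848632812, 2.2852249145507812), (196.06793212890625, 153.72401428222656), 74.6546859741211) [[ 570.  -72.]
 [ 718. -113.]
 [ 770.   76.]
 [ 621.  117.]] z 0.01937523515049422 816
red [0.767 0.092 0.035] 15
```

View pics/wedge.png

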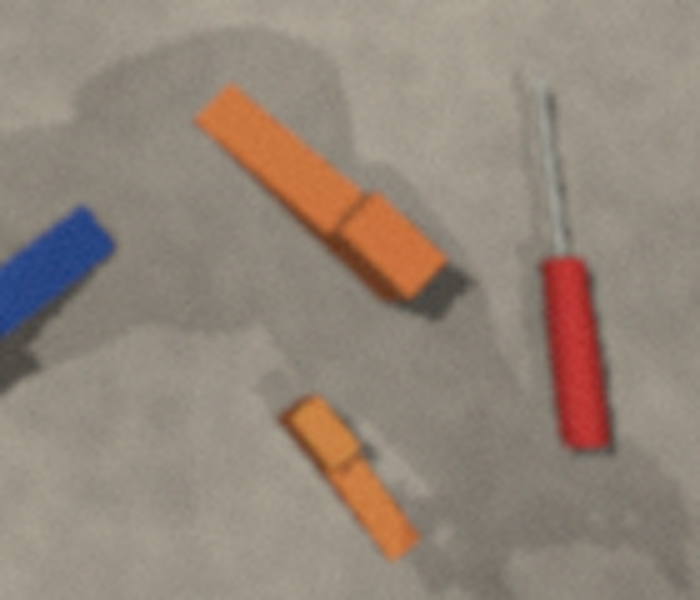

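View pics/plate.png

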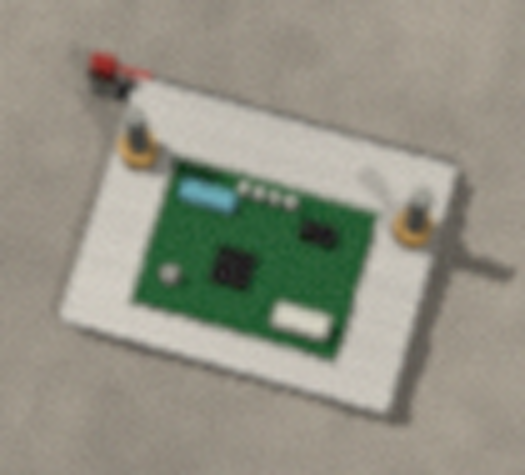

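The crop confirms the large wedge, with its nose at full-image px (423,216) and its block at about (458,245). It lies clear of the small wedge and the screwdriver. In the plate crop the rear is up and the pointer is at the rear left. I solve the wedge pose next from its corners.

```bash
cat >> h.py <<'E'
def ray(n,u,v,z):
    p=ctrl.camera_params(n); K=np.array(p["intrinsics"]); o=np.array(p["origin"])
    r=rot(p)@np.array([(u-K[0,2])/K[0,0],-(v-K[1,2])/K[1,1],-1]); return (o+r*(z-o[2])/r[2])
def proj(n,P):
    p=ctrl.camera_params(n); K=np.array(p["intrinsics"]); c=(np.asarray(P)-np.array(p["origin"]))@rot(p)
    return K[0,2]+K[0,0]*c[...,0]/-c[...,2], K[1,2]-K[1,1]*c[...,1]/-c[...,2]
def tool(o=None):
    o=o or ctrl.observe(); return np.array(o["tool_pos"]),R.from_rotvec(o["eef_rot"]).as_matrix()
def yaw(M): return np.degrees(np.arctan2(M[1,0],M[0,0]))
def go(xyz,yw):  # shift in tool axes (cm) and turn units, turn last
    t,M=tool(); d=M.T@(np.array(xyz)-t)*100
    print("t",ctrl.observe()["clock"],"tcp",t.round(4),"yaw",yaw(M).round(2),"tilt z",M[:,2].round(3)); print("shift cm",d.round(2),"turn units",round((yaw(M)-yw)/6,2))
E
python3 - <<'E'
from h import *
q=lambda x,y,z:ray("top",380+(x+.5)/5-.5,195+(y+.5)/5-.5,z)
B=[q(*c,.045) for c in [(372,195),(447,262),(403,300),(335,232)]]
N=[q(*c,.003) for c in [(232,85),(195,122)]]
for b in B+N: print(b.round(4))
f=(B[0]+B[3])/2; r=(B[1]+B[2])/2; n=(N[0]+N[1])/2
print("len",np.linalg.norm((f-r)[:2]),"wid",np.linalg.norm((B[0]-B[3])[:2]),"total",np.linalg.norm((n-r)[:2]))
print("yaw",np.degrees(np.arctan2(*(n-r)[[1,0]])),"grip",(f+r)/2, "grip from nose",n[:2]-.115*(n-r)[:2]/np.linalg.norm((n-r)[:2]))
c=lambda x,y:ray("top",280+(x+.5)/5-.5,110+(y+.5)/5-.5,.020)
C=[c(60,320),c(385,413),c(460,165),c(135,85)]
print([x.round(4) for x in C],[np.linalg.norm(C[i]-C[i-1]).round(4) for i in range(4)])
X=(C[2]+C[3]-C[0]-C[1])/2; print("fix yaw",np.degrees(np.arctan2(X[1],X[0])),"front mid",(C[0]+C[1])/2,"centre",sum(C)/4)
E
```

```text
[ 0.4538 -0.3187  0.045 ]
[ 0.4192 -0.3559  0.045 ]
[ 0.3993 -0.3316  0.045 ]
[ 0.4342 -0.2982  0.045 ]
[ 0.5188 -0.2587  0.003 ]
[ 0.4979 -0.2374  0.003 ]
len 0.04956844951321138 wid 0.02840574688747091 total 0.13780677938088015
yaw 43.99874547083998 grip [ 0.42661777 -0.32609575  0.045     ] grip from nose [ 0.42562634 -0.32790486]
[array([0.619 , 0.1149, 0.02  ]), array([ 0.568 , -0.0655,  0.02  ]), array([ 0.7121, -0.109 ,  0.02  ]), array([0.7581, 0.0758, 0.02  ])] [np.float64(0.1444), np.float64(0.1874), np.float64(0.1505), np.float64(0.1904)]
fix yaw -16.265398377978975 front mid [0.59353277 0.02469148 0.02      ] centre [0.66429915 0.00404432 0.02      ]
```

```bash
python3 -m pendant '[[0,0,0,-1.1,8.5],[0,0,0,-1.1,8.5]]'; python3 -c "
from h import *
o=ctrl.observe();print(o['joint_pos'].round(3));t,M=tool();print(yaw(M),M.round(3))"
```

```text
clock: 0.27
tool_pos: [0.121, -0.5364, 0.2528]
eef_rot: [-3.059, -0.712, 0.0]
ft_force: [0.3, -0.2, -0.3]
width: 0.992
finger_force: 0.0
[-1.349  0.087  0.175  1.66  -0.     1.335]
26.190638230580483 [[ 0.897  0.441 -0.   ]
 [ 0.441 -0.897  0.001]
 [ 0.    -0.001 -1.   ]]
```

```bash
python3 -m pendant '[[0,0,0,-1.18,8.5],[0,0,0,-1.18,8.5],[0,0,0,-1.18,8.5],[0,0,0,-1.18,8.5],[0,0,0,-1.18,8.5],[0,0,0,-1.18,8.5],[0,0,0,-1.18,8.5]]' >/dev/null
python3 -m pendant '[[0,0,0,-1.18,8.5],[0,0,0,-1.18,8.5],[0,0,0,-1.18,8.5],[0,0,0,-1.18,8.5],[0,0,0,-1.18,8.5],[0,0,0,-1.18,8.5],[0,0,0,-1.18,8.5]]' >/dev/null
python3 -m pendant '[[0,0,0,-1.18,8.5],[0,0,0,-1.18,8.5],[0,0,0,-1.18,8.5],[0,0,0,-1.18,8.5],[0,0,0,-1.18,8.5],[0,0,0,-1.18,8.5],[0,0,0,-1.18,8.5]]' >/dev/null
python3 -m pendant '[[0,0,0,-1.18,8.5],[0,0,0,-1.18,8.5],[0,0,0,-1.18,8.5],[0,0,0,-1.18,8.5],[0,0,0,-1.18,8.5],[0,0,0,-1.18,8.5],[0,0,0,-1.18,8.5]]'
python3 -c "
from h import *
go((.426,-.327,.12),-136)"
```

```text
clock: 2.6
tool_pos: [0.121, -0.5364, 0.2528]
eef_rot: [-1.189, 2.908, 0.001]
ft_force: [-0.5, -0.3, -0.3]
width: 0.995
finger_force: 0.0
t 2.6 tcp [ 0.121  -0.5364  0.2528] yaw -135.5 tilt z [-0.     0.001 -1.   ]
shift cm [-36.43  -6.45  13.3 ] turn units 0.08
```

```bash
python3 -m pendant '[[-3,-0.54,1.1,0,8.5],[-3,-0.54,1.1,0,8.5],[-3,-0.54,1.1,0,8.5],[-3,-0.54,1.1,0,8.5],[-3,-0.54,1.1,0,8.5],[-3,-0.54,1.1,0,8.5]]' >/dev/null
python3 -m pendant '[[-3,-0.54,1.1,0,8.5],[-3,-0.54,1.1,0,8.5],[-3,-0.54,1.1,0,8.5],[-3,-0.54,1.1,0,8.5],[-3,-0.54,1.1,0,8.5],[-3,-0.54,1.1,0.08,8.5],[0,0,0,0,8.5]]'
python3 -c "
from h import *
go((.426,-.327,.034),-136)
im,d,p=cam('side'); cv2.imwrite('pics/side1.png',cv2.resize(im[90:200,260:420],None,fx=5,fy=5)); print(ctrl.observe()['joint_pos'])"
```

```text
clock: 3.68
tool_pos: [0.4268, -0.329, 0.1184]
eef_rot: [1.173, -2.914, -0.005]
ft_force: [-0.3, 0.2, -0.5]
width: 0.995
finger_force: 0.0
t 3.6833 tcp [ 0.4268 -0.329   0.1184] yaw -136.16 tilt z [-0.002  0.003 -1.   ]
shift cm [-0.08  0.17  8.44] turn units -0.03
[-6.60203162e-01  5.34206944e-02 -1.17648087e-01  1.40269344e+00
  2.37398317e-04 -1.42578827e+00]
```

View pics/side1.png

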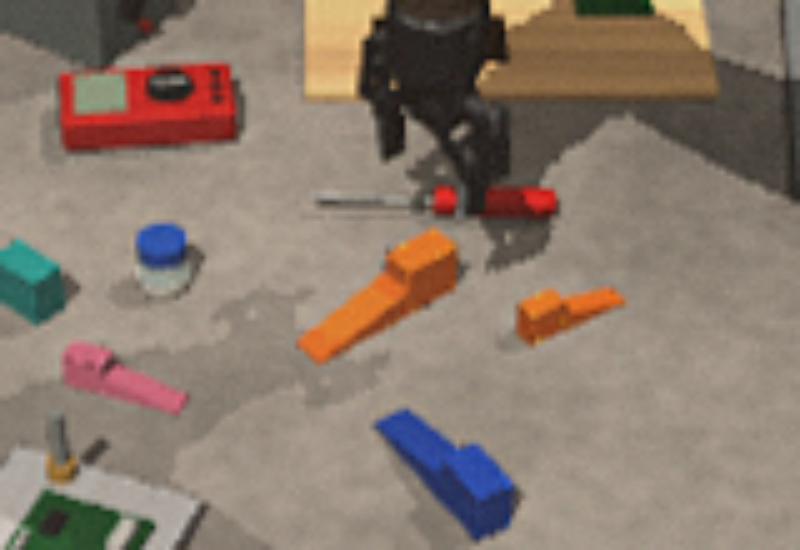

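Side view: the gripper hangs over the wedge block, which shows at (425,260) in the crop. The fingers have free room on both sides, so I go down and grip.

```bash
python3 -m pendant '[[-0.04,0.08,1.7,0,7],[-0.04,0.09,1.7,0,6.5],[0,0,1.7,0,6],[0,0,1.7,0,6],[0,0,1.6,0,6],[0,0,0,0,6]]'
python3 -m pendant '[[0,0,0,0,2],[0,0,0,0,2],[0,0,0,0,2],[0,0,0,0,2],[0,0,0,0,2],[0,0,0,0,2],[0,0,0,0,2]]'
python3 -c "
from h import *
go((.426,-.327,.034),-136)"
```

```text
clock: 4.23
tool_pos: [0.4218, -0.33, 0.0344]
eef_rot: [1.166, -2.914, -0.006]
ft_force: [-0.5, 0.2, 0.1]
width: 0.702
finger_force: 0.0
clock: 4.82
tool_pos: [0.4244, -0.3313, 0.039]
eef_rot: [-1.168, 2.916, -0.004]
ft_force: [-1.0, -2.2, 5.9]
width: 0.333
finger_force: 60.2
t 4.8167 tcp [ 0.4244 -0.3313  0.039 ] yaw -136.34 tilt z [ 0.002 -0.002 -1.   ]
shift cm [-0.41  0.21  0.5 ] turn units -0.06
```

```bash
python3 -m pendant '[[0,0,-1,0,2],[0,0,-2,0,2],[0,0,-2,0,2],[0,0,-1.5,0,2],[0,0,0,1,2],[0,0,0,1,2],[0,0,0,1,2],[0,0,0,1,2]]'
python3 -m pendant '[[0,0,0,1,2],[0,0,0,1,2],[0,0,0,1,2],[0,0,0,1,2],[0,0,0,1,2],[0,0,0,0.95,2],[0,0,0,0,2]]'
python3 - <<'E'
from h import *
# grip point 190 mm... nose 45 mm before front edge
u=np.array([np.cos(np.radians(-16)),np.sin(np.radians(-16))]); fe=np.array([.5955,.0243])
g=fe-u*(.045+.115); print(g); go((g[0],g[1],.09),164)
E
```

```text
clock: 5.48
tool_pos: [0.4239, -0.3304, 0.1032]
eef_rot: [-0.529, 3.096, -0.0]
ft_force: [0.5, 0.4, -0.5]
width: 0.341
finger_force: 59.2
clock: 6.07
tool_pos: [0.4239, -0.3304, 0.103]
eef_rot: [0.445, 3.11, 0.0]
ft_force: [0.8, -0.7, -2.0]
width: 0.345
finger_force: 59.2
[0.44169813 0.06840198]
t 6.0667 tcp [ 0.4239 -0.3304  0.103 ] yaw 163.72 tilt z [ 0. -0. -1.]
shift cm [ 9.47 38.78  1.3 ] turn units -0.05
```

```bash
python3 -m pendant '[[0.79,3.23,0,0,2],[0.79,3.23,0,0,2],[0.79,3.23,0,0,2],[0.79,3.23,0,0,2],[0.79,3.23,0,0,2],[0.79,3.23,0,0,2]]' >/dev/null
python3 -m pendant '[[0.79,3.23,0,0,2],[0.79,3.23,0,0,2],[0.79,3.23,0,0,2],[0.79,3.23,0,0,2],[0.79,3.23,0,0,2],[0.79,3.23,0,-0.05,2],[0,0,0,0,2],[0,0,0,0,2]]'
python3 - <<'E'
from h import *
from m import *
go((.4417,.0684,.04),164)
for n in ("top","side"):
    im,d,p=cam(n); np.savez(f"{n}2.npz",im=im,d=d); w=cloud(d,p)
    m=(orange(im)>0)&(d>0)&(w[...,0]>.35)&(abs(w[...,1]-.05)<.12)
    P=w[m]; print(n,len(P),P.min(0).round(3),P.max(0).round(3))
    if len(P): print(cv2.minAreaRect((P[:,:2]*1000).astype(np.float32)))
a=cv2.imread  # noqa
s=np.load("side2.npz")["im"]; t=np.load("top2.npz")["im"]
cv2.imwrite("pics/c2.png",np.hstack([cv2.resize(t[110:270,250:390],(480,549)),cv2.resize(s[150:290,210:290+0],(314,549))]))
E
```

```text
clock: 7.23
tool_pos: [0.4396, 0.0697, 0.1028]
eef_rot: [0.42, 3.113, 0.0]
ft_force: [0.5, 0.8, -1.3]
width: 0.337
finger_force: 59.7
t 7.2333 tcp [0.4396 0.0697 0.1028] yaw 164.65 tilt z [ 0.  0. -1.]
shift cm [-0.23 -0.07  6.28] turn units 0.11Traceback (most recent call last):
  File "<stdin>", line 7, in <module>
    return umr_minimum(a, axis, None, out, keepdims, initial, where)
ValueError: zero-size array to reduction operation minimum which has no identity
```

```bash
python3 - <<'E'
from h import *
from m import *
im,d,p=cam("side"); np.savez("side2.npz",im=im,d=d); w=cloud(d,p)
m=(orange(im)>0)&(d>0)&(w[...,0]>.35)&(abs(w[...,1]-.05)<.12)
P=w[m]; print(len(P))
if len(P): print(P.min(0).round(3),P.max(0).round(3))
t=np.load("top2.npz")["im"]
cv2.imwrite("pics/c2.png",np.hstack([cv2.resize(t[90:290,230:400],(408,480)),cv2.resize(im[150:310,220:350],(390,480))]))
E
```

```text
347
[ 0.418 -0.07  -0.005] [0.724 0.127 0.17 ]
```

View pics/c2.png

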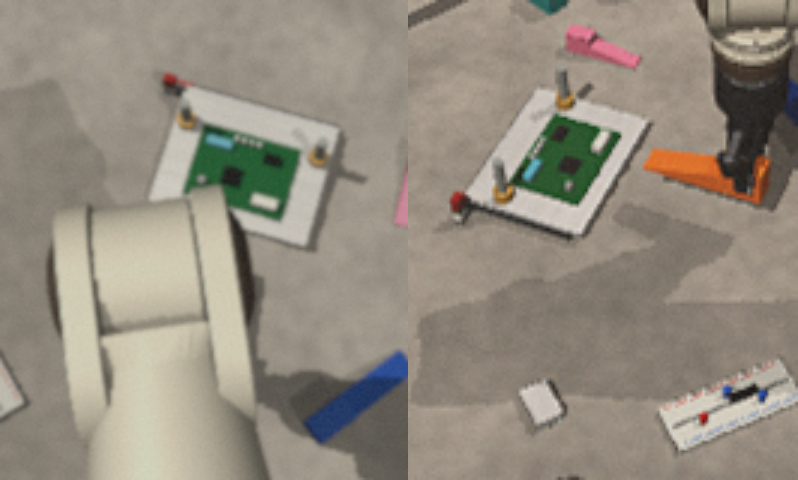

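The wedge is held level, nose toward the plate, about 4 cm in front of the edge. The top view is blocked by the arm but the side view is good. I lower it now.

```bash
python3 -m pendant '[[0,0,1.5,0.1,2],[0,0,1.5,0,2],[0,0,1.5,0,2],[0,0,1,0,2],[0,0,0.5,0,2],[0,0,0,0,2],[0,0,0,0,2]]'
python3 -m pendant '[[0,0,0.1,0,2],[0,0,0.1,0,2],[0,0,0.1,0,2],[0,0,0,0,2]]'
```

```text
clock: 7.92
tool_pos: [0.4399, 0.0678, 0.0427]
eef_rot: [0.447, 3.109, 0.0]
ft_force: [0.5, -0.4, -0.8]
width: 0.338
finger_force: 59.7
clock: 8.25
tool_pos: [0.4399, 0.0683, 0.0394]
eef_rot: [0.446, 3.109, 0.0]
ft_force: [-0.3, 0.1, -0.1]
width: 0.341
finger_force: 59.7
```

```bash
python3 -m pendant '[[0,0,0.1,0,2],[0,0,0,0,2],[0,0,0,0,2]]'
python3 - <<'E'
from h import *
from m import *
im,d,p=cam("side"); np.savez("side3.npz",im=im,d=d); w=cloud(d,p)
roi=np.zeros(d.shape,bool); roi[180:240,285:350]=1
m=((orange(im)>0)&(d>0)&roi)
P=w[m]; print(len(P),P.min(0).round(3),P.max(0).round(3))
u=np.array([np.cos(np.radians(-16)),np.sin(np.radians(-16))]); v=np.array([-u[1],u[0]]); fe=np.array([.5955,.0243])
L=(P[:,:2]-fe)@u; T=(P[:,:2]-fe)@v
for a in np.arange(-.19,0,.01):
    k=(L>a)&(L<=a+.01)
    if k.sum()>3: print(a.round(3),k.sum(),"lat",T[k].min().round(4),np.median(T[k]).round(4),T[k].max().round(4),"z",P[k,2].min().round(4),P[k,2].max().round(4))
t,M=tool(); print("tcp in fixture-edge frame",(t[:2]-fe)@u,(t[:2]-fe)@v,t[2],yaw(M))
cv2.imwrite("pics/c3.png",cv2.resize(im[170:240,220:345],None,fx=6,fy=6,interpolation=cv2.INTER_CUBIC))
E
```

```text
clock: 8.5
tool_pos: [0.4399, 0.0683, 0.039]
eef_rot: [0.446, 3.109, 0.0]
ft_force: [-2.2, -0.0, 4.8]
width: 0.341
finger_force: 60.3
297 [ 0.418  0.019 -0.001] [0.558 0.127 0.117]
-0.19 19 lat -0.014 -0.0007 0.017 z 0.0102 0.0468
-0.18 36 lat -0.0152 0.0115 0.0174 z -0.0002 0.0513
-0.17 10 lat -0.0488 -0.0036 0.0152 z 0.0035 0.0501
-0.16 9 lat 0.0121 0.0269 0.0615 z 0.0011 0.1021
-0.15 14 lat 0.0134 0.0158 0.0641 z 0.0037 0.117
-0.14 12 lat 0.012 0.0141 0.0168 z 0.0032 0.0335
-0.13 18 lat 0.0018 0.0134 0.0163 z 0.0061 0.029
-0.12 26 lat -0.0122 0.0061 0.0183 z 0.0038 0.0261
-0.11 27 lat -0.0329 0.0069 0.0182 z -0.0004 0.0228
-0.1 25 lat -0.0167 0.0032 0.0178 z 0.0035 0.0199
-0.09 27 lat -0.0286 0.0061 0.0155 z -0.001 0.0177
-0.08 19 lat -0.0164 0.0008 0.016 z 0.0059 0.0166
-0.07 21 lat -0.0128 0.0051 0.0146 z 0.0019 0.0168
-0.06 19 lat -0.021 -0.002 0.015 z 0.0015 0.0119
-0.05 15 lat -0.0172 -0.0019 0.012 z 0.0003 0.0086
tcp in fixture-edge frame -0.16164000760212538 -0.0005868159860470712 0.038946622840945626 163.6802879893927
```

View pics/c3.png

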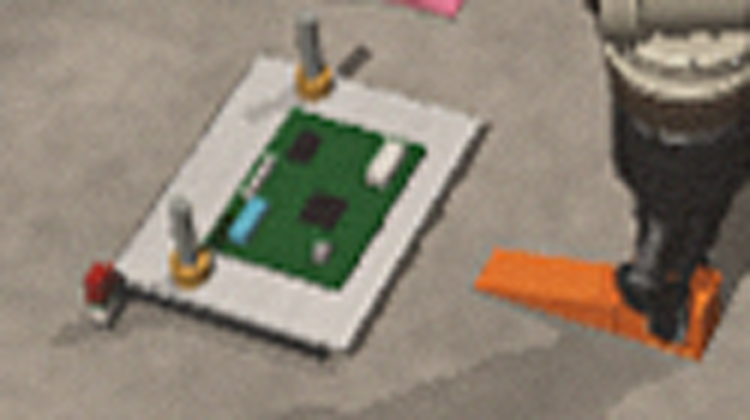

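The wedge lies flat on the bench, nose 42 mm before the edge and square to it. Contact is due after about 78 mm of push, so I advance 70 mm first and then go stepwise.

```bash
python3 -m pendant '[[-0.5,0,-0.03,0,2],[-1,0,0,0,2],[-1,0,0,0,2],[-1,0,0,0,2],[-0.5,0,0,0,2],[0,0,0,0,2]]'
python3 -m pendant '[[-0.8,0,0,0,2],[-0.8,0,0,0,2],[-0.8,0,0,0,2],[-0.4,0,0,0,2],[0,0,0,0,2]]'
python3 - <<'E'
from h import *
from m import *
u=np.array([np.cos(np.radians(-16)),np.sin(np.radians(-16))]); v=np.array([-u[1],u[0]]); fe=np.array([.5955,.0243])
t,M=tool(); print("tcp",(t[:2]-fe)@u,(t[:2]-fe)@v,t[2],yaw(M))
im,d,p=cam("side"); np.savez("side4.npz",im=im,d=d)
w=cloud(d,p); k=np.zeros(d.shape,bool); k[175:230,235:300]=1
h=cv2.cvtColor(im,cv2.COLOR_BGR2HSV)
def pl(w,h): 
    q=(abs(w[...,0]-.66)<.09)&(abs(w[...,1])<.1)&(h[...,1]<60)&(h[...,2]>120)&(w[...,2]>.012)&(w[...,2]<.03); return w[q][:,2].mean(),q.sum()
print(pl(w,h)); f=np.load("side3.npz"); print(pl(cloud(f["d"],p),cv2.cvtColor(f["im"],cv2.COLOR_BGR2HSV)))
E
```

```text
clock: 9.05
tool_pos: [0.4801, 0.0566, 0.039]
eef_rot: [0.447, 3.108, 0.0]
ft_force: [1.0, -0.6, 4.2]
width: 0.338
finger_force: 60.4
clock: 9.47
tool_pos: [0.5067, 0.0487, 0.039]
eef_rot: [0.447, 3.109, 0.0]
ft_force: [-0.7, 0.1, 5.1]
width: 0.34
finger_force: 60.6
tcp -0.09211963372301246 -0.0009938365515421417 0.03896721389028462 163.64799541237656
(np.float64(0.019914043870754225), np.int64(918))
(np.float64(0.019789231468940325), np.int64(911))
```

```bash
cat > s.py <<'E'
from h import *
u=np.array([np.cos(np.radians(-16)),np.sin(np.radians(-16))]); fe=np.array([.5955,.0243])
t,M=tool(); p=ctrl.camera_params("side")
f=np.load("side3.npz"); D0=f["d"]; w0=cloud(D0,p); h=cv2.cvtColor(f["im"],cv2.COLOR_BGR2HSV)
q=(abs(w0[...,0]-.66)<.09)&(abs(w0[...,1])<.1)&(h[...,1]<60)&(h[...,2]>120)&(w0[...,2]>.012)&(w0[...,2]<.03)
q=cv2.erode(q.astype(np.uint8),np.ones((3,3)))>0
im,d,_=cam("side"); np.savez("last.npz",im=im,d=d)
dz=cloud(d,p)[...,2]-w0[...,2]; print("tcp along",((t[:2]-fe)@u).round(4),"z",t[2].round(4),"plate rise mm (x1)",(np.median(dz[q])*1e3).round(2),(dz[q].mean()*1e3).round(2),q.sum(), "force",ctrl.observe()["ft_force"].round(1))
E
python3 -m pendant '[[-0.2,0,0,0,2],[-0.2,0,0,0,2],[0,0,0,0,2]]' >/dev/null; python3 s.py
python3 -m pendant '[[-0.2,0,0,0,2],[-0.2,0,0,0,2],[0,0,0,0,2]]' >/dev/null; python3 s.py
python3 -m pendant '[[-0.2,0,0,0,2],[-0.2,0,0,0,2],[0,0,0,0,2]]' >/dev/null; python3 s.py
```

```text
tcp along -0.0889 z 0.039 plate rise mm (x1) -0.09 7.37 479 force [-3.2  1.9  7.8]
tcp along -0.0849 z 0.039 plate rise mm (x1) -0.2 7.35 479 force [-4.4  2.4  6.6]
tcp along -0.0827 z 0.0389 plate rise mm (x1) -0.31 4.79 479 force [-14.9   4.7  14.7]
```

```bash
python3 -m pendant '[[0,0,-0.03,0,2],[0,0,0,0,2],[0,0,0,0,2]]' >/dev/null; python3 s.py
python3 -m pendant '[[-0.15,0,0,0,2],[-0.15,0,0,0,2],[0,0,0,0,2]]' >/dev/null; python3 s.py
python3 -m pendant '[[0,0,0,0,2],[0,0,0,0,2]]'
python3 -c "
from h import *
im=np.load('last.npz')['im'];cv2.imwrite('pics/c4.png',cv2.resize(im[170:240,220:345],None,fx=6,fy=6,interpolation=cv2.INTER_CUBIC))"
```

```text
tcp along -0.0827 z 0.039 plate rise mm (x1) -0.1 4.78 479 force [-13.    4.2  12.1]
tcp along -0.0814 z 0.0389 plate rise mm (x1) 0.47 0.36 479 force [-23.3   6.5  19.3]
clock: 11.18
tool_pos: [0.517, 0.0456, 0.0389]
eef_rot: [-0.444, -3.103, -0.002]
ft_force: [-22.7, 7.6, 18.5]
width: 0.343
finger_force: 62.2
```

View pics/c4.png

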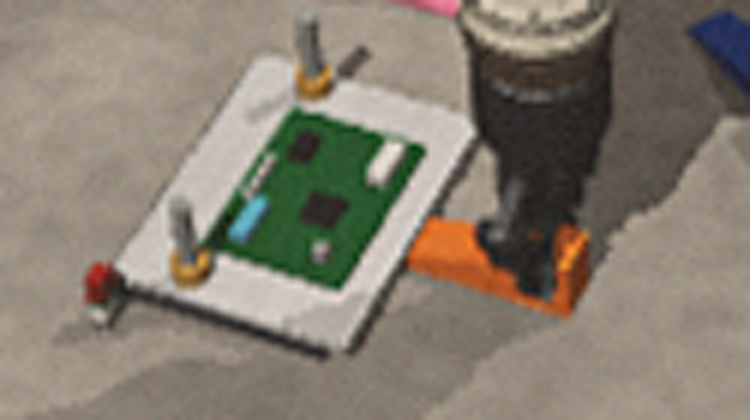

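The wedge is under the edge and contact has begun, but the arm presses down more than it needs to. I relieve that and keep pushing in small steps.

```bash
python3 -m pendant '[[0,0,-0.08,0,2],[0,0,-0.06,0,2],[0,0,0,0,2]]' >/dev/null; python3 s.py
python3 -m pendant '[[-0.1,0,0,0,2],[-0.1,0,0,0,2],[0,0,0,0,2]]' >/dev/null; python3 s.py
python3 -m pendant '[[-0.1,0,0,0,2],[-0.1,0,0,0,2],[0,0,0,0,2]]' >/dev/null; python3 s.py
```

```text
tcp along -0.0808 z 0.0391 plate rise mm (x1) 0.55 5.5 479 force [-15.6   5.5   4.9]
tcp along -0.0788 z 0.039 plate rise mm (x1) 0.87 5.69 479 force [-14.9   4.5   4.9]
tcp along -0.0768 z 0.039 plate rise mm (x1) 1.56 8.87 479 force [-15.8   4.3   5.1]
```

```bash
python3 -m pendant '[[-0.1,0,0,0,2],[-0.1,0,0,0,2],[-0.1,0,0,0,2],[-0.1,0,0,0,2],[0,0,0,0,2]]' >/dev/null; python3 s.py
python3 -m pendant '[[-0.1,0,0,0,2],[-0.1,0,0,0,2],[0,0,0,0,2],[0,0,0,0,2]]' >/dev/null; python3 s.py; python3 s.py
python3 -c "
from h import *
im=np.load('last.npz')['im'];f=np.load('side3.npz')['im']
c=lambda a:cv2.resize(a[205:235,225:260],None,fx=11,fy=11,interpolation=cv2.INTER_CUBIC)
cv2.imwrite('pics/c5.png',np.hstack([c(f),c(im)]))"
```

```text
tcp along -0.0728 z 0.039 plate rise mm (x1) 2.81 12.47 479 force [-15.6   4.6   4.2]
tcp along -0.0708 z 0.039 plate rise mm (x1) 2.95 8.31 479 force [-15.3   4.3   5. ]
tcp along -0.0708 z 0.039 plate rise mm (x1) 2.71 10.65 479 force [-15.2   4.4   4.6]
```

View pics/c5.png

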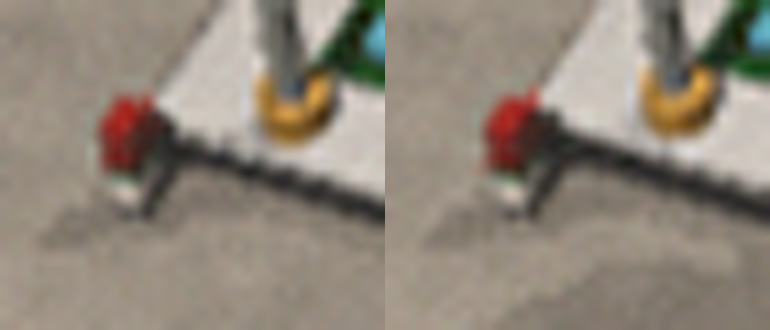

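The pointer's red tip has risen by about 3 mm against the scale. The depth data (2.7–2.95 mm) and the push past contact (12 mm / 4 = 3 mm) agree, which puts the pointer at about 19 mm. I hand it in.

```bash
python3 -m pendant '[[0,0,0,0,2],[0,0,0,0,2],[0,0,0,0,2],[0,0,0,0,2]]'; python3 s.py; python3 -c "
from rig import ctrl
print(ctrl.job_done())"
```

```text
clock: 13.32
tool_pos: [0.527, 0.0423, 0.039]
eef_rot: [-0.445, -3.104, -0.0]
ft_force: [-14.7, 4.7, 5.1]
width: 0.343
finger_force: 60.6
tcp along -0.0708 z 0.039 plate rise mm (x1) 3.52 8.56 479 force [-15.7   4.    4.6]
the job is handed in; nothing more can be done
None
```

The large orange wedge is under the middle of the plate's front edge and still gripped; the plate rests on it about 3 mm up (depth readings 2.7–3.5 mm), pointer at about 19 mm in the green band (17–22 mm), and the job was handed in at about 13 s with no verdict shown.

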